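Load a vial rack into the analyser's sample bay

ROBOT

A 6-joint arm with a two-finger parallel gripper is mounted at the origin on the work surface. World frame = base frame: x ahead of the robot, y to its left, z up, the work surface at z = 0. Lengths are in m, angles in rad, forces in N, time in s.
With the tool pointing down it reaches from about 0.375 to 0.975 m from the base axis. Payload 3.8 kg.
Tool frame: the origin (TCP) lies at the very end of the fingers, on their centre line; the grasp point (between the pads) lies 19 mm behind it; z points along the fingers, y is the direction in which the jaws open and shut (so a half turn about z gives the same grasp; the last joint's range is limited). The gripper opens to 85 mm and grips with 20 to 120 N. Pads are 22 mm wide; open, the fingers measure 114 mm over their backs; the gripper's body (76 mm by 85 mm) begins 54 mm behind the grasp point. The pads swing forward as they close: fully open they stand 13 mm farther back than shut.
Start: joints at [-1.353, 0.264, 1.604, -0, 1.274, -0.037], TCP at [0.17, -0.653, 0.231] pointing down, gripper open.
Joint ranges: [-2.63, 2.63], [-0.94, 2.18], [0.31, 2.57], [-1.31, 4.45], [0, 2.66], [-2.55, 2.55]. Speed limits (rad/s): [2.57, 2.57, 3.14, 3.14, 3.14, 3.14].

INTERFACE

Orientations are given as a rotation vector (axis times angle).
In Python, from workcell import status, read_camera, camera_info, order gives the robot as it stands.
- The arm moves only by the tool move_arm, never from a script. Its argument "deltas" is a list of rows, each a list of 3 entries, a list of its own where there are three numbers: the turn, a rotation vector about the world's x, y, z as a fraction of full scale, then the shift along the world's x, y, z as a fraction of full scale, then the closure, from -1 (fully open) to 1 (shut), so that 0 is half open. A call has 1 to 20 rows; each row is the pose to reach, as a shift and turn from the pose commanded when the call began; what a row does not reach only later rows make up. Full scale, the value 1, is 0.1 m for a shift and pi/2 rad for a turn. A row lasts 1/8 s, in which the tool goes at most 62.5 mm and 10.7 degrees, less where a joint would pass 70% of its speed; a pose out of reach is approached as far as the arm can. A call with a number of a shift or a turn outside -1 to 1 is refused whole. A call with a gripper value outside its range is refused whole. The fingers move at their own pace and stop on an object; "grip_force" is the grip in N (left out, the last holds). Time passes only in rows, so rows that repeat a pose let the fingers close. It gives the time, the measured TCP pose, the force and the opening at its end, in the units of the state.
- status.read_state(): the state, without advancing time (a new reading comes with each control period).
- read_camera(name): name is "side" or "top" or "wrist"; returns (picture, depth): 400x640x3 uint8, red, green, blue; 400x640 float32, m along the optical axis (not along the pixel's ray), 0 where there is no reading.
- camera_info(name): a dict with "K" (3x3 intrinsics, pixels), "R" (3x3) and "t" (3): a world point X has camera coordinates R X + t. Camera axes: x right, y down, z forward; pixel columns grow to the right and rows downward; lengths in m; the calibration is good to about 2 mm. The wrist camera is an equidistant fisheye: a pixel r from the principal point sees the ray r / f radians off the axis. A picture is of the moment at which its call begins: read the wrist's pose just before it. camera_info takes no time and is no camera call; for the wrist camera it gives the pose at the moment of the call.
- order.finish_job(): hands the job in, once; it reports no verdict.
The state is a dict: "time": time; "q": joint angles; "joint_vel": joint speeds; "joint_torque": joint torques, N m; "tool_pos": TCP position; "tcp_rot": TCP orientation; "wrist_force": force on the tool from outside, world axes, zero at the start; "torque": the same for the moment, N m; "width": opening from 0.0 (shut) to 1.0 (fully open).
Only numpy, scipy, OpenCV 4.12 (cv2) and the standard library are available. Lean on these libraries where they do the work, as an engineer would, in place of code of your own. Each camera call takes 0.05 s, during which the arm holds its last target. There are 200 camera calls.

TASK

Load the blue vial rack into the analyser: carry it level to the loading shelf, set it down gently between the guides with its rear end towards the bay and let go, then take it again by the D-shaped handle on its front and slide it into the bay until it is fully home. Finally swing the red-knobbed latch all the way across the front of the rack to lock it in. Don't drop the rack or spill any vial, and don't disturb the other things on the bench.

Things in the scene. Friction and masses are not known exactly. Their poses are not given: they have to be found in the camera images.
- sampler: White bench-top sample analyser, fixed. Origin: bench level, middle of its bay mouth; x points into the bay (the way the rack slides), z up, y sideways. Front part (x 0 to 140, y -120 to 220 mm) 135 mm high, rear housing (x 140 to 370) 235 mm high. In front, x -190 to 0, is the loading shelf.
- bay_mouth (a point): Middle of the bay mouth at bay-floor level, 40 mm above the bench; axes as the analyser's. The bay is 124 mm wide (y -62 to 62), 130 mm deep up to a black back stop and 85 mm high (to 125 mm above the bench), roofed by a 10 mm clear window with a black front edge.
- loading_shelf (a point): Middle of the grey loading shelf's top (x = -95 mm from the mouth), level with the bay floor, 40 mm above the bench; 190 x 190 mm. Two aluminium guides, 14 mm high, 8 mm thick, lead to the mouth: inner faces 62 mm either side of the middle over the last 30 mm before the mouth, flaring to 77 mm at the shelf's outer edge.
- latch (a joint): Swing latch, a steel arm with a red knob. 0 rad: clear, arm pointing 150 degrees from the analyser's x about z (away from the mouth, 30 degrees outward); grows anticlockwise from above; 0.52: parallel to the sliding way; 2.09, its stop: straight across the mouth, rubber pad 3 mm off a fully home rack's front plate. Light friction (1 N at the knob); stays where left.
- latch_knob (a point): On the axis of the latch's red upright knob, 95 mm above the bench. Knob: 16 mm diameter, 70 to 105 mm above the bench, 48 mm from the pivot. The arm below it is 10 mm wide, 60 to 70 mm above the bench.
- latch_pivot (a point): On the latch's upright pivot axis, 95 mm above the bench, at x -14, y 80 mm of the analyser, beside the mouth.
- rack: Blue vial rack, about 0.3 kg, 130 (x) x 120 mm (y), carrying six loose vials. Origin: centre of its underside, z up. x points from its front plate (x = -65 mm, 4 mm thick, 60 mm high) to its rear end (x = 65), which enters the bay first; other walls 26 mm high. Fully home the front plate is flush with the bay mouth: origin 65 mm inside it.
- carry_bar (a point): Centre of the black carrying bar over the rack's middle: 96 mm along the rack's x, 12 mm thick (y), 16 mm high, top 80 mm above the rack's underside (this point 72 mm), on posts at x = -38 and 38. The vials stand 28 mm or more to either side of it; their tops are 50 mm above the rack's underside.
- pull_handle (a point): Middle of the upright bar of the black D-shaped pull handle before the front plate, at x = -114 mm of the rack, 38 mm above its underside. Upright bar: 10 mm along x, 12 mm thick (y), from 12 to 58 mm above the underside; 8 mm high level bars at top and bottom join it to the front plate.
- vial_1: Capped amber glass vial, 22.5 mm diameter, 46 mm high, 20 g, loose in a 24.5 mm square pocket of the rack, 20 mm deep, at x -39.5, y 45.2 mm of the rack. Origin: centre of its underside, 4 mm above the rack's underside.
- vial_2: Capped amber glass vial, 22.5 mm diameter, 46 mm high, 20 g, loose in a 24.5 mm square pocket of the rack, 20 mm deep, at x 0.5, y 45.2 mm of the rack. Origin: centre of its underside, 4 mm above the rack's underside.
- vial_3: Capped amber glass vial, 22.5 mm diameter, 46 mm high, 20 g, loose in a 24.5 mm square pocket of the rack, 20 mm deep, at x 40.5, y 45.2 mm of the rack. Origin: centre of its underside, 4 mm above the rack's underside.
- vial_4: Capped amber glass vial, 22.5 mm diameter, 46 mm high, 20 g, loose in a 24.5 mm square pocket of the rack, 20 mm deep, at x -39.5, y -45.2 mm of the rack. Origin: centre of its underside, 4 mm above the rack's underside.
- vial_5: Capped amber glass vial, 22.5 mm diameter, 46 mm high, 20 g, loose in a 24.5 mm square pocket of the rack, 20 mm deep, at x 0.5, y -45.2 mm of the rack. Origin: centre of its underside, 4 mm above the rack's underside.
- vial_6: Capped amber glass vial, 22.5 mm diameter, 46 mm high, 20 g, loose in a 24.5 mm square pocket of the rack, 20 mm deep, at x 40.5, y -45.2 mm of the rack. Origin: centre of its underside, 4 mm above the rack's underside.
- wash_bottle: Green wash bottle with a bent spout, 74 mm diameter, 228 mm high; bystander. Origin: centre of its underside.
- media_bottle: Clear glass bottle with blue cap, 70 mm diameter, 140 mm high; bystander. Origin: centre of its underside.
- reagent_carton: Cardboard carton of small bottles, 110 x 130 mm, 100 mm high; bystander. Origin: centre of its underside.
- petri_dishes: Stack of three petri dishes, 90 mm diameter, 44 mm high; bystander. Origin: centre of its underside.
- tin: Blue tin with a red lid, 64 mm diameter, 75 mm high; bystander. Origin: centre of its underside.
- beaker: Glass beaker, 72 mm diameter, 85 mm high; bystander. Origin: centre of its underside.
- marker: White marker pen with blue cap, lying, 130 mm long (x), 17 mm thick; bystander. Origin: centre of its underside.
Not all that is in view belongs to the job. Several things look just like the rack: the one meant starts farthest to the robot's right.

How it is judged:
By the outcome, as a careful person would: the job done as asked, in the order asked, and still so for the second after the job is handed in, with the robot touching nothing.
It also fails if it takes over 66 s, if anything falls off the work surface, if the arm or the gripper's body presses on something with over 40 N, if the wrist force passes 120 N, or if a joint passes its speed limit or range.

## Working session

There is one attempt and no reset: what is moved stays moved. The work goes in short steps, Python scripts to look and compute and a tool call to move; the robot and the scene stay as the last step left them, time stands still between calls to the robot, and variables do not carry over. Pictures are saved under pics/ and viewed, about 8 in all and at most 12, crops included, and the job is handed in when it is done.

Besides the shell and the picture viewer there is one more tool, called by a JSON object that holds its "op" and its "data". move_arm: Moves the arm, as the interface text tells. Its arguments: {"type":"object","properties":{"deltas":{"type":"array","items":{"type":"array"}},"grip_force":{"type":"number"}},"required":["deltas"]}

```bash
mkdir -p pics; ls; cat > h.py <<'E'
import numpy as np, cv2
from workcell import status, read_camera, camera_info, order
def cloud(name):
    im,d=read_camera(name); i=camera_info(name); K,R,t=map(np.array,(i["K"],i["R"],i["t"]))
    v,u=np.mgrid[:400,:640]
    c=np.stack([(u-K[0,2])/K[0,0]*d,(v-K[1,2])/K[1,1]*d,d],-1)
    P=(c-t.ravel())@R; P[d==0]=np.nan
    return im,d,P
def save(im,n): cv2.imwrite(f"pics/{n}.png",im[:,:,::-1])
E
python3 - <<'E'
from h import *
for n in("top","side"):
    im,d,P=cloud(n); save(im,n+"0"); np.save(n+"0.npy",P); np.save(n+"0im.npy",im)
    i=camera_info(n); print(n,np.round(i["K"],1).tolist(),np.round(i["R"],3).tolist(),np.round(i["t"],3).tolist())
s=status.read_state();print(s)
E
```

```text
pics
top [[429.8, 0.0, 323.7], [0.0, 429.8, 195.4], [0.0, 0.0, 1.0]] [[0.019, -1.0, 0.007], [-0.998, -0.02, -0.066], [0.066, -0.006, -0.998]] [0.202, 0.558, 1.075]
side [[471.4, 0.0, 323.8], [0.0, 471.4, 201.2], [0.0, 0.0, 1.0]] [[-0.777, -0.629, -0.018], [-0.476, 0.605, -0.638], [0.413, -0.487, -0.77]] [0.574, 0.165, 1.004]
{'time': 0.1, 'q': array([-1.35287993e+00,  2.64708755e-01,  1.60526068e+00,  1.50893733e-05,
        1.27369809e+00, -3.68757406e-02]), 'joint_vel': array([ 0.00025428, -0.00028633, -0.00205694, -0.00067832, -0.00041237,
        0.00035634]), 'joint_torque': array([-4.24493355e-04, -5.16706252e+01, -3.68590629e+01, -1.35405144e-04,
        6.27354893e-03, -8.31166602e-06]), 'tool_pos': array([ 0.1700037 , -0.65254792,  0.23005312]), 'tcp_rot': array([-3.11408342e+00, -3.98875231e-01,  2.71877657e-04]), 'wrist_force': array([ 0.92093876,  0.37015674, -0.51663927]), 'torque': array([-0.01977613, -0.04797602,  0.06346516]), 'width': 0.9968995203563671}
```

View pics/top0.png

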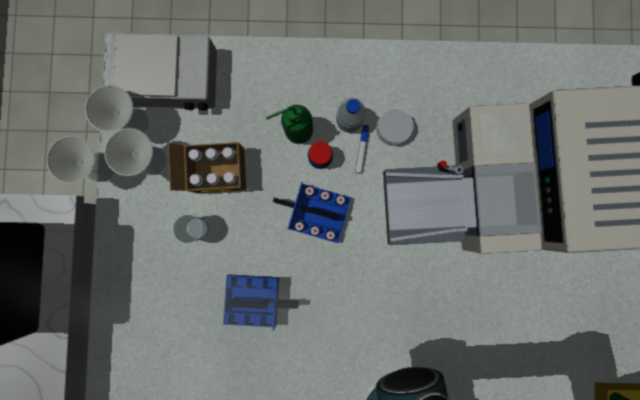

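View pics/side0.png

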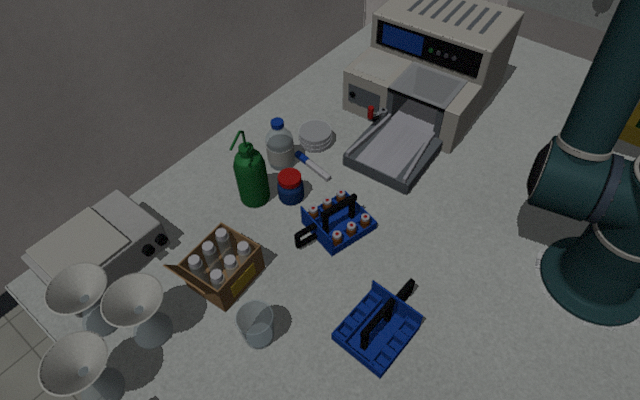

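The blue rack with the vials, at about (320,213) in the top view, is the rightmost rack. Its handle points left, at (283,203). The bay mouth is at about x = 475 px, the shelf at (430,205), and the red knob at (443,165). Next I fit the poses.

```bash
python3 - <<'E'
from h import *
P=np.load("top0.npy");im=np.load("top0im.npy").astype(int)
z=P[...,2]; v,u=np.mgrid[:400,:640]
print("bench z",np.nanmedian(z[340:380,150:330]), "shelf z",np.nanmedian(z[190:225,410:460]))
def rect(m,name):
    n,l,s,c=cv2.connectedComponentsWithStats(m.astype(np.uint8)); k=1+np.argmax(s[1:,4]); m=l==k
    q=P[m][:,:2].astype(np.float32); r=cv2.minAreaRect(q*1000); print(name,s[k],r, "z",np.median(P[m][:,2]),np.round(cv2.boxPoints(r)).tolist())
S=u>380
rect(S&(z>.22)&(z<.25),"rear"); rect(S&(z>.12)&(z<.15)&(v>85)&(u<560)&(v<260),"front"); rect(S&(z>.03)&(z<.046)&(u<480)&(v>150)&(v<260),"shelf")
rect(S&(z>.049)&(z<.062)&(u<480)&(v>150)&(v<260),"guide")
R=(u>270)&(u<365)&(v>175)&(v<250)
# caps
m=R&(z>.043)&(z<.056)&(im[...,0]>im[...,2]+5)
n,l,s,c=cv2.connectedComponentsWithStats(m.astype(np.uint8))
for k in range(1,n):
    if s[k,4]>8: print("cap",s[k,4],c[k].round(1),np.nanmean(P[l==k],0).round(4))
m=R&(z>.07)&(z<.09); rect(m,"bar")
m=R&(z>.012)&(z<.09)&((im[...,2]>im[...,0]+40)); rect(m,"blue")
red=(im[...,0]>120)&(im[...,1]<60)&(u>430)&(u<460)
print("knob",red.sum(),np.nanmean(P[red],0))
for f in(400,420,440,460):
  print(f,[ (round(P[y,f,0],3),round(P[y,f,1],3),round(z[y,f],3)) for y in list(range(166,176,1))+list(range(234,246,1))])
big=cv2.resize(im[150:260,260:500].astype(np.uint8),None,fx=3.3,fy=3.3,interpolation=cv2.INTER_CUBIC); save(big,"crop0")
E
```

```text
bench z -9.624822562264394e-06 shelf z 0.03970162033516699
rear [  549    86    91   167 13658] ((608.8949584960938, -359.0120849609375), (340.31170654296875, 186.47727966308594), 4.039336681365967) z 0.23399597063197095 [[433.0, -278.0], [446.0, -464.0], [785.0, -440.0], [772.0, -254.0]]
front [ 467  102   81  152 9730] ((596.7897338867188, -200.08160400390625), (340.9925842285156, 148.67431640625), 4.902903079986572) z 0.13429818566553686 [[421.0, -141.0], [433.0, -289.0], [773.0, -260.0], [760.0, -111.0]]
shelf [ 384  167   93   84 5725] ((524.6251220703125, -54.51567077636719), (212.1646728515625, 221.03834533691406), 3.7047767639160156) z 0.03952478451961531 [[412.0, 49.0], [426.0, -172.0], [638.0, -158.0], [623.0, 63.0]]
guide [390 228  80  24 307] ((460.4096984863281, -50.54505920410156), (195.57107543945312, 54.970733642578125), 83.90055084228516) z 0.053389041525008396 [[423.0, -145.0], [477.0, -151.0], [498.0, 44.0], [443.0, 50.0]]
cap 16 [309.  190.5] [0.5635 0.2495 0.0494]
cap 16 [324.7 195.1] [0.5528 0.2106 0.0504]
cap 13 [340.2 199.6] [0.5425 0.172  0.0499]
cap 16 [299.
[... 5150 characters left out ...]
p.float64(-0.128), np.float64(0.038)), (np.float64(0.461), np.float64(-0.127), np.float64(0.041)), (np.float64(0.459), np.float64(-0.127), np.float64(0.04)), (np.float64(0.456), np.float64(-0.128), np.float64(0.038)), (np.float64(0.453), np.float64(-0.129), np.float64(0.035)), (np.float64(0.451), np.float64(-0.128), np.float64(0.039)), (np.float64(0.449), np.float64(-0.127), np.float64(0.04)), (np.float64(0.445), np.float64(-0.141), np.float64(-0.001)), (np.float64(0.442), np.float64(-0.141), np.float64(-0.003)), (np.float64(0.44), np.float64(-0.141), np.float64(-0.004)), (np.float64(0.437), np.float64(-0.141), np.float64(-0.002)), (np.float64(0.434), np.float64(-0.141), np.float64(-0.003))]
```

View pics/crop0.png

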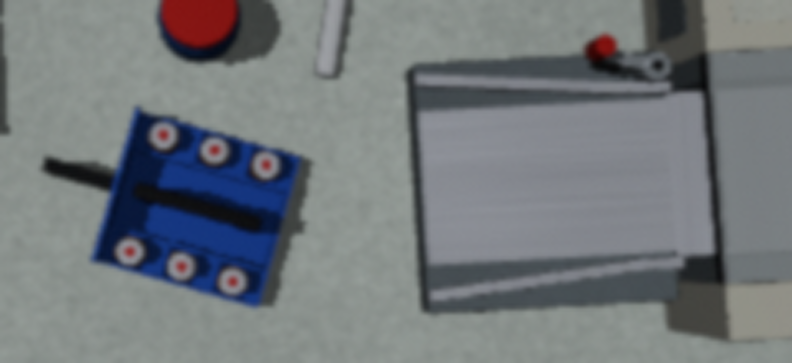

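```bash
cat >> h.py <<'E'
def sam(P,O=(.5426,-.130),a=4.1):
    a=np.deg2rad(a); ex=np.array([np.sin(a),-np.cos(a)]); ey=np.array([np.cos(a),np.sin(a)])
    d=P[...,:2]-np.array(O); return np.stack([d@ex,d@ey],-1)*1000
E
python3 - <<'E'
from h import *
P=np.load("top0.npy"); z=P[...,2]; S=sam(P); x,y=S[...,0],S[...,1]
g=(z>.048)&(z<.060)&(x>-185)&(x<-8)&(abs(y)<90)
for lo in range(-185,-5,30):
    b=g&(x>lo)&(x<lo+30); print(lo,[(round(np.median(np.abs(y[b&s])),1),round(np.median(x[b&s]),1),(b&s).sum()) for s in (y>0,y<0)])
sh=(z>.034)&(z<.045); print("shelf", [np.percentile(y[sh&(abs(x+c)<15)&(abs(y)<110)],[1,99]).round(1).tolist() for c in (170,130,90)], [x[sh&(abs(y-c)<10)&(x>-230)].min().round(1) for c in(-60,-30,0,30,60)])
f=(z>.128)&(z<.140)&(x<138)&(x>-20)
print("front edge",[(c,round(x[f&(abs(y-c)<8)].min(),1)) for c in(-105,-80,0,80,110,140,180)])
print("sides",[(c,np.percentile(y[f&(abs(x-c)<8)&(y>-150)&(y<250)],[1,99]).round(1).tolist()) for c in(40,80,120)])
r=(z>.229)&(z<.24)
print("rear sides",[(c,np.percentile(y[r&(abs(x-c)<10)&(y>-150)&(y<250)],[1,99]).round(1).tolist()) for c in(160,200,240,280)], [(c,round(x[r&(abs(y-c)<8)].min(),1)) for c in(-100,0,100,200)])
k=(z>.062)&(x>-80)&(x<-18)&(y>70)&(y<125)
print("latch pts",np.c_[S[k],z[k]*1000].round(0).tolist()[:60])
E
```

```text
-185 [(np.float64(77.6), np.float64(-169.7), np.int64(37)), (np.float64(80.3), np.float64(-170.4), np.int64(42))]
-155 [(np.float64(74.7), np.float64(-139.8), np.int64(47)), (np.float64(77.1), np.float64(-140.3), np.int64(43))]
-125 [(np.float64(72.5), np.float64(-110.1), np.int64(36)), (np.float64(75.1), np.float64(-108.3), np.int64(40))]
-95 [(np.float64(70.4), np.float64(-79.2), np.int64(47)), (np.float64(72.1), np.float64(-81.2), np.int64(43))]
-65 [(np.float64(66.7), np.float64(-50.0), np.int64(37)), (np.float64(69.0), np.float64(-49.3), np.int64(42))]
-35 [(np.float64(65.8), np.float64(-20.3), np.int64(41)), (np.float64(67.5), np.float64(-20.9), np.int64(39))]
shelf [[-94.7, 91.9], [-94.2, 92.0], [-93.9, 91.8]] [np.float64(-186.1), np.float64(-186.5), np.float64(-186.0), np.float64(-186.3), np.float64(-186.4)]
front edge [(-105, np.float64(3.3)), (-80, np.float64(1.2)), (0, np.float64(1.3)), (80, np.float64(1.1)), (110, np.float64(3.4)), (140, np.float64(3.4)), (180, np.float64(3.1))]
sides [(40, [-117.2, 215.3]), (80, [-117.3, 214.1]), (120, [-117.0, 214.4])]
rear sides [(160,
[... 802 characters left out ...]
 90.0, 104.0], [-62.0, 90.0, 105.0], [-59.0, 90.0, 103.0], [-57.0, 90.0, 103.0], [-54.0, 90.0, 102.0], [-53.0, 90.0, 104.0], [-50.0, 89.0, 105.0], [-64.0, 92.0, 76.0], [-64.0, 90.0, 86.0], [-63.0, 90.0, 91.0], [-63.0, 89.0, 98.0], [-62.0, 88.0, 103.0], [-60.0, 88.0, 103.0], [-58.0, 87.0, 106.0], [-54.0, 88.0, 101.0], [-53.0, 87.0, 104.0], [-40.0, 91.0, 70.0], [-38.0, 91.0, 72.0], [-63.0, 90.0, 75.0], [-62.0, 89.0, 79.0], [-62.0, 88.0, 87.0], [-62.0, 87.0, 97.0], [-61.0, 86.0, 99.0], [-61.0, 85.0, 106.0], [-58.0, 85.0, 105.0], [-56.0, 85.0, 106.0], [-42.0, 89.0, 69.0], [-42.0, 88.0, 75.0], [-37.0, 89.0, 66.0], [-36.0, 88.0, 73.0], [-32.0, 89.0, 69.0], [-31.0, 88.0, 71.0], [-27.0, 89.0, 67.0]]
```

{"op": "move_arm", "data": {"deltas": [[[0,0,0],[0.3,0.5,0.5],-1],[[0,0,0.1],[0.6,1,1],-1],[[0,0,0.1],[0.6,1,1],-1]]}}

```text
time: 0.48
tool_pos: [0.2314, -0.5523, 0.334]
tcp_rot: [3.072, 0.643, 0.001]
wrist_force: [0.7, -1.0, -0.4]
width: 0.997
```

{"op": "move_arm", "data": {"deltas": [[[0,0,0.1],[0.2,0.5,0],-1],[[0,0,0.2],[0.4,1,0],-1],[[0,0,0.2],[0.4,1,0],-1]]}}

```text
time: 0.85
tool_pos: [0.2708, -0.4505, 0.3307]
tcp_rot: [-2.935, -1.118, -0.0]
wrist_force: [0.1, -0.5, -0.3]
width: 1.001
```

{"op": "move_arm", "data": {"deltas": [[[0,0,0.1],[0.25,0.5,0],-1],[[0,0,0.2],[0.5,1,0],-1],[[0,0,0.2],[0.5,1,0],-1]]}}

```text
time: 1.23
tool_pos: [0.321, -0.3515, 0.3308]
tcp_rot: [-2.724, -1.563, -0.0]
wrist_force: [-0.6, -0.3, -0.1]
width: 1.001
```

{"op": "move_arm", "data": {"deltas": [[[0,0,0.08],[0.2,0.5,0],-0.5],[[0,0,0.17],[0.4,1,0],0],[[0,0,0.17],[0.4,1,0],0]]}}

```text
time: 1.6
tool_pos: [0.3608, -0.2522, 0.3309]
tcp_rot: [-2.493, -1.912, 0.0]
wrist_force: [0.7, -0.3, 0.3]
width: 0.5
```

{"op": "move_arm", "data": {"deltas": [[[0,0,0],[0.2,0.5,0],0],[[0,0,0],[0.4,1,0],0],[[0,0,0],[0.4,1,0],0]]}}

```text
time: 1.98
tool_pos: [0.4011, -0.1526, 0.3309]
tcp_rot: [-2.493, -1.911, 0.001]
wrist_force: [0.1, -0.0, -0.4]
width: 0.501
```

{"op": "move_arm", "data": {"deltas": [[[0,0,0],[0.2,0.5,0],0],[[0,0,0],[0.4,1,0],0],[[0,0,0],[0.4,1,0],0]]}}

```text
time: 2.35
tool_pos: [0.4412, -0.053, 0.3308]
tcp_rot: [-2.493, -1.911, 0.001]
wrist_force: [-0.8, -0.3, 0.1]
width: 0.501
```

{"op": "move_arm", "data": {"deltas": [[[0,0,0],[0.15,0.5,0],0],[[0,0,0],[0.3,1,0],0],[[0,0,0],[0.3,1,0],0]]}}

```text
time: 2.72
tool_pos: [0.4712, 0.0465, 0.3308]
tcp_rot: [2.494, 1.911, -0.002]
wrist_force: [0.5, -0.3, 1.0]
width: 0.504
```

{"op": "move_arm", "data": {"deltas": [[[0,0,0],[0.15,0.5,-0.1],0],[[0,0,0],[0.3,1,-0.3],0],[[0,0,0],[0.3,1,-0.3],0]]}}

```text
time: 3.1
tool_pos: [0.5003, 0.1458, 0.2987]
tcp_rot: [-2.493, -1.91, 0.007]
wrist_force: [0.3, -1.7, -1.2]
width: 0.497
```

{"op": "move_arm", "data": {"deltas": [[[0,0,0],[0.05,0.4,-0.5],0],[[0,0,0],[0.09,0.77,-1],0],[[0,0,0],[0.09,0.77,-1],0],[[0,0,0],[0.09,0.77,-1],0]]}}

```text
time: 3.6
tool_pos: [0.5102, 0.2214, 0.2019]
tcp_rot: [2.495, 1.907, -0.0]
wrist_force: [0.1, -0.8, -0.4]
width: 0.498
```

```bash
python3 - <<'E'
from h import *
s=status.read_state(); print(s["time"],s["tool_pos"],s["tcp_rot"])
i=camera_info("wrist"); im,d=read_camera("wrist"); save(im,"w1"); print({k:np.round(i[k],3).tolist() for k in "KRt"})
K,R,t=np.array(i["K"]),np.array(i["R"]),np.array(i["t"]).ravel()
# predicted overlays
def proj(X):
    c=R@X+t; th=np.arctan2(np.hypot(c[0],c[1]),c[2]); p=c[:2]/np.hypot(c[0],c[1])*th*K[0,0]; return p+K[:2,2]
a=np.deg2rad(-105); ex=np.array([np.cos(a),np.sin(a)]); ey=np.array([-ex[1],ex[0]])
o=im.copy()
for x,y,z in [(-48,6,80),(-48,-6,80),(48,6,80),(48,-6,80),(-119,0,58),(-65,60,60),(-65,-60,60),(65,60,26),(65,-60,26)]+[(x,y,50) for x in(-39.5,.5,40.5) for y in(-45.2,45.2)]:
    p=proj(np.r_[np.array([.5094,.2233])+ (x*ex+y*ey)/1000,z/1000]); cv2.circle(o,tuple(int(q) for q in p.round()),2,(0,255,0),-1)
p=proj(s["tool_pos"]);cv2.circle(o,tuple(int(q) for q in p.round()),3,(255,255,0),-1)
save(o,"w1o")
E
```

```text
3.6 [0.51021892 0.22136107 0.20190983] [ 2.49492169e+00  1.90686351e+00 -4.75356283e-04]
{'K': [[309.707, 0.0, 318.953], [0.0, 309.707, 195.205], [0.0, 0.0, 1.0]], 'R': [[0.965, -0.263, 0.002], [-0.249, -0.913, 0.324], [-0.084, -0.313, -0.946]], 't': [-0.434, 0.297, 0.466]}
```

View pics/w1o.png

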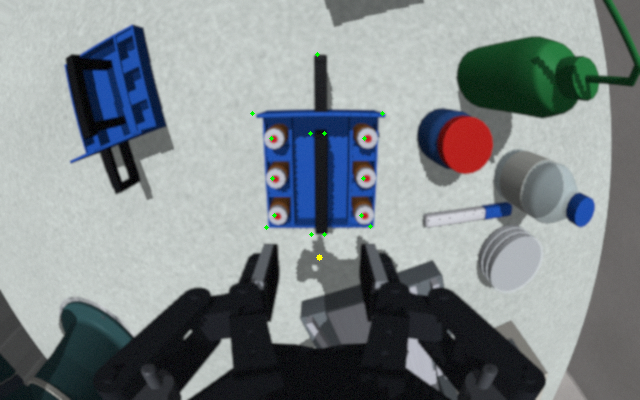

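The wrist overlay agrees with the fitted rack to about 2–3 px (bar centre 321 px, predicted 317.5). I descend and grip.

{"op": "move_arm", "data": {"deltas": [[[0,0,0],[0.01,0.01,-0.3],0],[[0,0,0],[0.01,0.015,-0.6],0],[[0,0,0],[0.01,0.015,-0.9],0],[[0,0,0],[0.01,0.015,-1],0]]}}

```text
time: 4.15
tool_pos: [0.5107, 0.2238, 0.1017]
tcp_rot: [2.495, 1.908, 0.0]
wrist_force: [-0.6, -0.2, 0.2]
width: 0.504
```

{"op": "move_arm", "data": {"deltas": [[[0,0,0],[0,0,-0.15],0],[[0,0,0],[0,0,-0.3],0],[[0,0,0],[0,0,-0.42],0],[[0,0,0],[0,0,-0.47],0],[[0,0,0],[0,0,-0.47],0]]}}

```text
time: 4.78
tool_pos: [0.5098, 0.2253, 0.0538]
tcp_rot: [-2.494, -1.91, 0.001]
wrist_force: [0.6, -0.4, 0.4]
width: 0.497
```

{"op": "move_arm", "data": {"deltas": [[[0,0,0],[0,0,0],0.4],[[0,0,0],[0,0,0],0.6],[[0,0,0],[0,0,0],1],[[0,0,0],[0,0,0],1],[[0,0,0],[0,0,0],1]], "grip_force": 40}}

```text
time: 5.4
tool_pos: [0.5111, 0.2256, 0.0551]
tcp_rot: [2.494, 1.91, 0.003]
wrist_force: [1.7, -0.6, 4.5]
width: 0.133
```

{"op": "move_arm", "data": {"deltas": [[[0,0,0],[0,0,0],1],[[0,0,0],[0,0,0.1],1],[[0,0,0],[0,0,0.2],1],[[0,0,0],[0,0,0.35],1],[[0,0,0],[0,0,0.5],1],[[0,0,0],[0,0,0.65],1],[[0,0,0],[0,0,0.75],1],[[0,0,0],[0,0,0.75],1]], "grip_force": 60}}

```text
time: 6.4
tool_pos: [0.5111, 0.2257, 0.1307]
tcp_rot: [2.494, 1.91, 0.004]
wrist_force: [0.1, 0.1, -3.1]
width: 0.124
```

{"op": "move_arm", "data": {"deltas": [[[0,0,0.02],[0.02,-0.1,0],1],[[0,0,0.05],[0.05,-0.3,0],1],[[0,0,0.07],[0.07,-0.5,0],1],[[0,0,0.1],[0.09,-0.7,0],1],[[0,0,0.11],[0.1,-0.85,0],1],[[0,0,0.12],[0.1,-1,0],1],[[0,0,0.12],[0.1,-1,0],1]]}}

```text
time: 7.28
tool_pos: [0.5195, 0.1245, 0.1285]
tcp_rot: [-2.305, -2.134, 0.002]
wrist_force: [-0.3, -0.1, -4.7]
width: 0.131
```

{"op": "move_arm", "data": {"deltas": [[[0,0,0.02],[0.02,-0.1,0],1],[[0,0,0.04],[0.04,-0.3,0],1],[[0,0,0.06],[0.06,-0.5,0],1],[[0,0,0.08],[0.08,-0.7,0],1],[[0,0,0.093],[0.1,-0.85,0],1],[[0,0,0.093],[0.11,-1,0],1],[[0,0,0.093],[0.11,-1,0],1],[[0,0,0.093],[0.11,-1,0],1]]}}

```text
time: 8.28
tool_pos: [0.531, 0.0258, 0.1292]
tcp_rot: [-2.141, -2.298, -0.0]
wrist_force: [0.4, 0.5, -3.9]
width: 0.124
```

```bash
cat > rk.py <<'E'
from h import *
import sys
def rackpose(P,im,win,base):
    z=P[...,2]-base; im=im.astype(int); x,y=P[...,0],P[...,1]
    R=(abs(x-win[0])<.1)&(abs(y-win[1])<.1)
    blue=R&(z>.012)&(z<.09)&(im[...,2]>im[...,0]+40)
    m=R&(z>.043)&(z<.057)&(im[...,0]>im[...,2]+5)
    n,l,s,c=cv2.connectedComponentsWithStats(m.astype(np.uint8))
    caps=[np.nanmean(P[l==k],0) for k in range(1,n) if s[k,4]>7]
    rb=cv2.minAreaRect((P[blue][:,:2]*1000).astype(np.float32))
    return np.array(caps),rb
E
python3 - <<'E'
from rk import *
s=status.read_state(); print(s["time"],s["tool_pos"],s["tcp_rot"],s["wrist_force"],s["torque"],s["width"])
im,d,P=cloud("top"); save(im,"t2"); b=s["tool_pos"][2]-.055
c,rb=rackpose(P,im,s["tool_pos"],b); print(np.round(c,4)); print(rb)
im,d=read_camera("side"); save(im[60:300,200:500].repeat(2,0).repeat(2,1),"s2")
E
```

```text
8.275 [0.53100362 0.0257643  0.12915759] [-2.14128534e+00 -2.29800187e+00 -2.92049548e-04] [ 0.38444742  0.49591211 -3.8595697 ] [-0.03317325  0.03448494  0.00449444] 0.12385298111021585
[[0.5709 0.066  0.1229]
 [0.4809 0.0599 0.1238]]
((528.6002807617188, 25.833141326904297), (120.12428283691406, 128.2933349609375), 4.52929162979126)
```

View pics/s2.png

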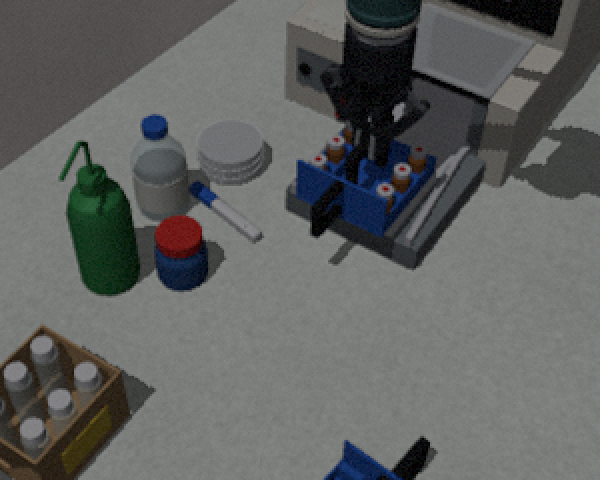

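{"op": "move_arm", "data": {"deltas": [[[0,0,0],[0.01,-0.1,0],1],[[0,0,0],[0.02,-0.25,0],1],[[0,0,0],[0.04,-0.35,-0.03],1],[[0,0,0],[0.05,-0.44,-0.07],1],[[0,0,0],[0.05,-0.44,-0.1],1],[[0,0,0],[0.05,-0.44,-0.12],1],[[0,0,0],[0.05,-0.44,-0.12],1]]}}

```text
time: 9.25
tool_pos: [0.5358, -0.0184, 0.1169]
tcp_rot: [-2.14, -2.299, 0.001]
wrist_force: [0.3, -0.4, -3.3]
width: 0.13
```

```bash
python3 - <<'E'
from rk import *
s=status.read_state(); print(s["time"],s["tool_pos"],s["tcp_rot"],s["wrist_force"],s["torque"],s["width"])
im,d,P=cloud("top"); b=s["tool_pos"][2]-.055
c,rb=rackpose(P,im,s["tool_pos"],b); print(np.round(c,4)); print(rb)
S=sam(P,(.5417,-.1326)); z=P[...,2]
print("caps in sampler",sam(c,(.5417,-.1326)).round(1).tolist()); print("centre",sam(np.array(rb[0])/1000,(.5417,-.1326)))
m=(abs(S[...,0]+112)<85)&(abs(S[...,1])<100)
cv2.imwrite("pics/t3.png",cv2.resize(im[150:260,360:500,::-1],None,fx=4,fy=4,interpolation=cv2.INTER_CUBIC))
E
```

```text
9.25 [ 0.53582167 -0.01838979  0.11691856] [-2.14033598e+00 -2.29877395e+00  5.77045225e-04] [ 0.29911129 -0.36630129 -3.26499906] [-0.00258801  0.00538138  0.03841148] 0.1304392636637573
[[ 0.5755  0.0222  0.1114]
 [ 0.4855  0.0155  0.1113]
 [ 0.4874 -0.022   0.112 ]]
((531.3677978515625, 8.558883666992188), (119.9922103881836, 74.87359619140625), 4.608196258544922)
caps in sampler [[-152.0, 44.7], [-151.8, -45.5], [-114.2, -46.3]]
centre [-141.53635349   -0.21326037]
```

View pics/t3.png

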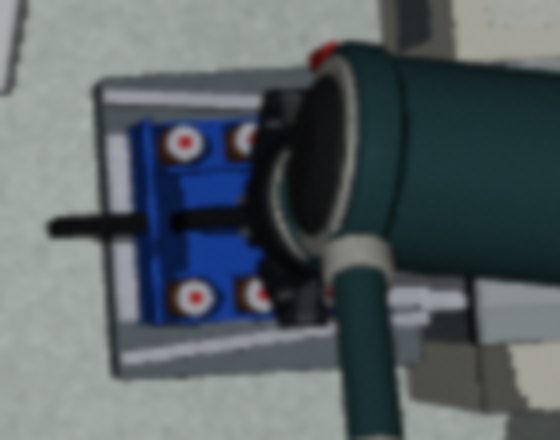

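The rack is centred between the guides (about −0.3 mm sideways, x ≈ −112 mm), so I lower it gently.

{"op": "move_arm", "data": {"deltas": [[[0,0,0],[0,0,-0.05],1],[[0,0,0],[0,0,-0.1],1],[[0,0,0],[0,0,-0.14],1],[[0,0,0],[0,0,-0.17],1],[[0,0,0],[0,0,-0.19],1],[[0,0,0],[0,0,-0.2],1],[[0,0,0],[0,0,-0.205],1],[[0,0,0],[0,0,-0.21],1],[[0,0,0],[0,0,-0.21],1]]}}

```text
time: 10.42
tool_pos: [0.5362, -0.0187, 0.0963]
tcp_rot: [2.141, 2.299, 0.0]
wrist_force: [-0.2, 0.5, -3.8]
width: 0.126
```

{"op": "move_arm", "data": {"deltas": [[[0,0,0],[0,0,-0.005],1],[[0,0,0],[0,0,-0.01],1],[[0,0,0],[0,0,-0.01],1],[[0,0,0],[0,0,-0.015],1],[[0,0,0],[0,0,-0.015],1]]}}

```text
time: 11.05
tool_pos: [0.5362, -0.0188, 0.0952]
tcp_rot: [2.141, 2.299, -0.0]
wrist_force: [-1.8, 0.1, -0.9]
width: 0.127
```

{"op": "move_arm", "data": {"deltas": [[[0,0,0],[0,0,-0.005],1],[[0,0,0],[0,0,-0.005],1]]}}

```text
time: 11.3
tool_pos: [0.5362, -0.0188, 0.0951]
tcp_rot: [2.141, 2.299, -0.0]
wrist_force: [-4.3, 0.3, 5.2]
width: 0.126
```

{"op": "move_arm", "data": {"deltas": [[[0,0,0],[0,0,0],0.6],[[0,0,0],[0,0,0],0.4],[[0,0,0],[0,0,0],0],[[0,0,0],[0,0,0],0],[[0,0,0],[0,0,0.1],0],[[0,0,0],[0,0,0.3],0],[[0,0,0],[0,0,0.6],0],[[0,0,0],[0,0,1],0],[[0,0,0],[0,0,1],0]]}}

```text
time: 12.42
tool_pos: [0.5393, -0.0189, 0.1993]
tcp_rot: [2.136, 2.294, 0.009]
wrist_force: [0.3, -0.0, -0.5]
width: 0.5
```

{"op": "move_arm", "data": {"deltas": [[[0,0,0],[-0.03,0.4,0],0],[[0,0,0],[-0.06,0.8,0],0],[[0,0,0],[-0.09,1,0],0],[[0,0,0],[-0.09,1,0],0]]}}

```text
time: 12.92
tool_pos: [0.5263, 0.0824, 0.1936]
tcp_rot: [-2.138, -2.301, 0.002]
wrist_force: [-0.3, 1.3, 0.9]
width: 0.506
```

```bash
python3 - <<'E'
from rk import *
s=status.read_state(); print(s["time"],s["tool_pos"],s["tcp_rot"],s["wrist_force"],s["width"])
im,d,P=cloud("top"); c,rb=rackpose(P,im,(.534,-.021),.04); print(np.round(c,4).tolist(),rb)
O=(.5417,-.1326); print(sam(c,O).round(1).tolist())
i=camera_info("wrist"); im,d=read_camera("wrist"); K,R,t=np.array(i["K"]),np.array(i["R"]),np.array(i["t"]).ravel()
def proj(X):
    c=R@X+t; h=np.hypot(c[0],c[1]); return c[:2]/h*np.arctan2(h,c[2])*K[0,0]+K[:2,2]
for X in [(.5274,.094,.098),s["tool_pos"]]:
    cv2.circle(im,tuple(int(q) for q in proj(np.array(X)).round()),2,(0,255,0),-1)
save(im,"w4")
E
```

```text
12.925 [0.52633716 0.08240378 0.19355909] [-2.13780005e+00 -2.30081692e+00  1.50772803e-03] [-0.34656745  1.34721279  0.87302636] 0.5060332343590385
[] ((480.07855224609375, -35.503021240234375), (11.330607414245605, 105.8180160522461), 4.641921520233154)Traceback (most recent call last):
  File "<stdin>", line 4, in <module>
  File "h.py", line 12, in sam
    d=P[...,:2]-np.array(O); return np.stack([d@ex,d@ey],-1)*1000
      ~~~~~~~~~^~~~~~~~~~~~
ValueError: operands could not be broadcast together with shapes (0,) (2,)
```

```bash
cat > w.py <<'E'
from h import *
def wr(pts,name):
    s=status.read_state(); print(s["time"],s["tool_pos"],s["tcp_rot"],s["wrist_force"],s["width"])
    i=camera_info("wrist"); im,d=read_camera("wrist"); K,R,t=np.array(i["K"]),np.array(i["R"]),np.array(i["t"]).ravel()
    for X in pts+[s["tool_pos"]]:
        c=R@np.array(X)+t; h=np.hypot(c[0],c[1]); p=c[:2]/h*np.arctan2(h,c[2])*K[0,0]+K[:2,2]
        cv2.circle(im,tuple(int(q) for q in p.round()),2,(0,255,0),-1)
    save(im,name)
E
python3 -c "
from w import *
wr([(.5274,.094,.098)],'w4')"
```

```text
12.975 [0.52658264 0.08157388 0.19363645] [-2.13904273e+00 -2.30029007e+00  1.74185472e-03] [-0.09066338 -0.02423774  0.37764588] 0.5028769007983812
```

View pics/w4.png

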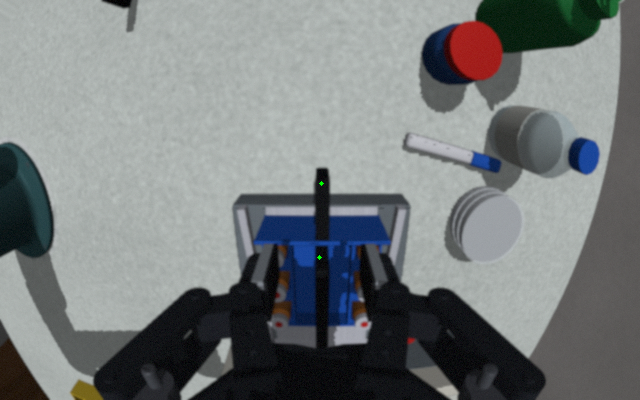

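{"op": "move_arm", "data": {"deltas": [[[0,0,0],[0.01,0.05,-0.3],0],[[0,0,0],[0.01,0.09,-0.6],0],[[0,0,0],[0.01,0.09,-0.8],0],[[0,0,0],[0.01,0.09,-0.9],0],[[0,0,0],[0.01,0.09,-0.9],0]]}}

```text
time: 13.65
tool_pos: [0.5277, 0.0896, 0.1036]
tcp_rot: [-2.142, -2.297, 0.002]
wrist_force: [0.1, 0.5, 0.0]
width: 0.5
```

{"op": "move_arm", "data": {"deltas": [[[0,0,0],[0,0,-0.1],0],[[0,0,0],[0,0,-0.25],0],[[0,0,0],[0,0,-0.35],0],[[0,0,0],[0,0,-0.36],0],[[0,0,0],[0,0,-0.36],0.3],[[0,0,0],[0,0,-0.36],0.6],[[0,0,0],[0,0,-0.36],1],[[0,0,0],[0,0,-0.36],1],[[0,0,0],[0,0,-0.36],1]], "grip_force": 40}}

```text
time: 14.78
tool_pos: [0.5286, 0.0904, 0.0689]
tcp_rot: [2.141, 2.298, 0.001]
wrist_force: [-0.5, 0.6, 3.5]
width: 0.132
```

{"op": "move_arm", "data": {"deltas": [[[0,0,0],[0,-0.03,0],1],[[0,0,0],[0.01,-0.1,0],1],[[0,0,0],[0.015,-0.2,0],1],[[0,0,0],[0.02,-0.3,0],1],[[0,0,0],[0.03,-0.4,0],1],[[0,0,0],[0.035,-0.5,0],1],[[0,0,0],[0.045,-0.6,0],1],[[0,0,0],[0.05,-0.7,0],1],[[0,0,0],[0.05,-0.7,0],1]]}}

```text
time: 15.9
tool_pos: [0.5337, 0.0195, 0.0688]
tcp_rot: [2.141, 2.297, 0.001]
wrist_force: [0.3, -0.5, 4.2]
width: 0.133
```

```bash
python3 - <<'E'
from rk import *
s=status.read_state(); print(s["time"],s["tool_pos"],s["tcp_rot"],s["wrist_force"],s["torque"],s["width"])
im,d,P=cloud("top"); save(cv2.resize(im[150:260,360:560],None,fx=4,fy=4,interpolation=cv2.INTER_CUBIC),"t5")
E
```

```text
15.9 [0.53368967 0.01949804 0.06880137] [2.14104550e+00 2.29740796e+00 6.18878395e-04] [ 0.2530023  -0.4558404   4.19497594] [ 0.01814177  0.06599952 -0.03075373] 0.1332988434813399
```

View pics/t5.png

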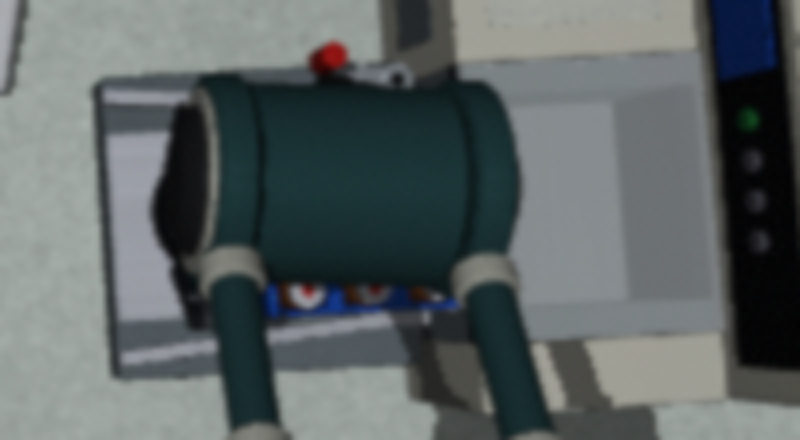

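{"op": "move_arm", "data": {"deltas": [[[0,0,0],[0.005,-0.04,0],1],[[0,0,0],[0.01,-0.12,0],1],[[0,0,0],[0.015,-0.2,0],1],[[0,0,0],[0.02,-0.3,0],1],[[0,0,0],[0.03,-0.4,0],1],[[0,0,0],[0.03,-0.4,0],1]]}}

```text
time: 16.7
tool_pos: [0.5367, -0.0198, 0.0689]
tcp_rot: [2.141, 2.298, 0.001]
wrist_force: [-0.5, 1.7, 5.9]
width: 0.136
```

{"op": "move_arm", "data": {"deltas": [[[0,0,0],[0.005,-0.04,0],1],[[0,0,0],[0.01,-0.12,0],1],[[0,0,0],[0.015,-0.2,0],1],[[0,0,0],[0.02,-0.3,0],1],[[0,0,0],[0.03,-0.4,0],1],[[0,0,0],[0.035,-0.5,0],1],[[0,0,0],[0.035,-0.5,0],1]]}}

```text
time: 17.58
tool_pos: [0.5401, -0.0698, 0.0688]
tcp_rot: [2.141, 2.298, 0.001]
wrist_force: [-0.6, 1.4, 6.3]
width: 0.131
```

{"op": "move_arm", "data": {"deltas": [[[0,0,0],[0.002,-0.03,0],1],[[0,0,0],[0.005,-0.06,0],1],[[0,0,0],[0.007,-0.09,0],1],[[0,0,0],[0.009,-0.12,0],1],[[0,0,0],[0.009,-0.12,0],1]]}}

```text
time: 18.2
tool_pos: [0.5408, -0.0807, 0.0689]
tcp_rot: [-2.141, -2.298, -0.002]
wrist_force: [-0.1, 5.8, 7.6]
width: 0.132
```

{"op": "move_arm", "data": {"deltas": [[[0,0,0],[0.001,-0.015,0],1],[[0,0,0],[0.002,-0.03,0],1],[[0,0,0],[0.002,-0.03,0],1]]}}

```text
time: 18.58
tool_pos: [0.541, -0.0834, 0.0689]
tcp_rot: [-2.141, -2.298, -0.003]
wrist_force: [0.4, 5.4, 8.9]
width: 0.127
```

{"op": "move_arm", "data": {"deltas": [[[0,0,0],[0.001,-0.01,0],1],[[0,0,0],[0.001,-0.02,0],1],[[0,0,0],[0.001,-0.02,0],1]]}}

```text
time: 18.95
tool_pos: [0.5412, -0.0854, 0.0689]
tcp_rot: [-2.141, -2.298, -0.003]
wrist_force: [-0.1, 7.5, 8.0]
width: 0.133
```

```bash
python3 - <<'E'
from h import *
s=status.read_state(); print(s["tool_pos"],s["wrist_force"])
for n in("side","top"):
    im,d,P=cloud(n); np.save(n+"6.npy",P); np.save(n+"6im.npy",im)
im=np.load("side6im.npy"); save(cv2.resize(im[60:210,310:490],None,fx=4,fy=4,interpolation=cv2.INTER_CUBIC),"s6")
E
```

```text
[ 0.54115901 -0.0853872   0.06886853] [-0.10043005  7.54941927  8.00915995]
```

View pics/s6.png

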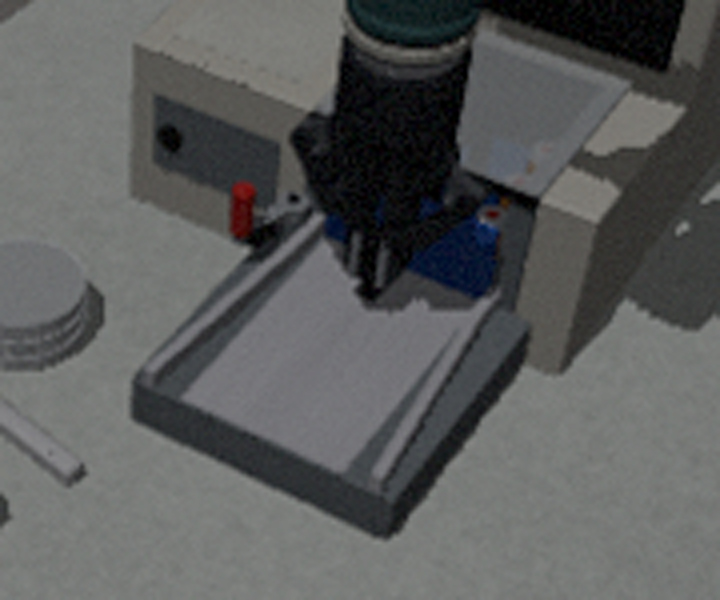

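```bash
python3 - <<'E'
from h import *
P=np.load("side6.npy"); im=np.load("side6im.npy").astype(int); z=P[...,2]; S=sam(P,(.5417,-.1326))
v,u=np.mgrid[:400,:640]
b=(u>385)&(u<440)&(v>100)&(v<140)&(im[...,2]>im[...,0]+30)&(z>.045)&(z<.105)
print(b.sum(),np.percentile(S[b][:,0],[5,25,50,75,95]),np.percentile(S[b][:,1],[2,98]),np.percentile(z[b],[2,98]))
# reference: side-camera view of analyser front face / shelf edge
f=(u>345)&(u<378)&(v>88)&(v<110)
print("front face",np.percentile(S[f][:,0],[10,50,90]),np.median(z[f]))
f=(S[...,0]<-150)&(S[...,0]>-230)&(abs(S[...,1])<60)&(z>.01)&(z<.03); print("shelf edge",np.median(S[f][:,0]))
# fit plane line x=a+b*y over plate
q=S[b]; m=abs(q[:,0]-np.median(q[:,0]))<4; print(np.polyfit(q[m,1],q[m,0],1))
E
```

```text
275 [-4.50725697 -2.88420296 -1.60312789 -0.32695277  2.04188106] [-54.46600895  60.0567047 ] [0.04581758 0.09893907]
front face [nan nan nan] nan
shelf edge -189.2728211304379
[-1.21512658e-03 -1.70367794e+00]
```

{"op": "move_arm", "data": {"deltas": [[[0,0,0],[0.001,-0.01,0],1],[[0,0,0],[0.001,-0.015,0],1],[[0,0,0],[0.001,-0.015,0],1]]}}

```text
time: 19.42
tool_pos: [0.5413, -0.0868, 0.0689]
tcp_rot: [-2.141, -2.298, -0.003]
wrist_force: [1.0, 5.6, 8.3]
width: 0.129
```

{"op": "move_arm", "data": {"deltas": [[[0,0,0],[0,-0.01,0],1],[[0,0,0],[0,-0.01,0],1]]}}

```text
time: 19.68
tool_pos: [0.5412, -0.0878, 0.0689]
tcp_rot: [-2.141, -2.298, -0.003]
wrist_force: [-0.6, 7.2, 8.1]
width: 0.133
```

{"op": "move_arm", "data": {"deltas": [[[0,0,0],[0,-0.01,0],1],[[0,0,0],[0,-0.01,0],1]]}}

```text
time: 19.92
tool_pos: [0.5412, -0.0879, 0.0688]
tcp_rot: [-2.14, -2.297, -0.004]
wrist_force: [-0.1, 10.2, 8.2]
width: 0.132
```

{"op": "move_arm", "data": {"deltas": [[[0,0,0],[0,-0.01,0],1],[[0,0,0],[0,-0.01,0],1]]}}

```text
time: 20.18
tool_pos: [0.5411, -0.0879, 0.0689]
tcp_rot: [-2.14, -2.296, -0.006]
wrist_force: [-1.6, 13.5, 8.8]
width: 0.132
```

The rack has stopped moving and the push force is rising (13.5 N), so it is on the back stop. I release, rise and check it, and work out where the knob is.

{"op": "move_arm", "data": {"deltas": [[[0,0,0],[0,-0.005,0],1],[[0,0,0],[0,0.01,0],1],[[0,0,0],[0,0.015,0],0.4],[[0,0,0],[0,0.015,0],0],[[0,0,0],[0,0.015,0],0],[[0,0,0],[0,0.015,0.2],0],[[0,0,0],[0,0.03,0.5],0],[[0,0,0],[0,0.05,1],0],[[0,0,0],[0,0.05,1],1]]}}

```text
time: 21.3
tool_pos: [0.5444, -0.0872, 0.1732]
tcp_rot: [2.136, 2.293, 0.007]
wrist_force: [-0.0, 0.1, -0.3]
width: 0.296
```

{"op": "move_arm", "data": {"deltas": [[[0,0,0],[0,0.5,0],1],[[0,0,0],[0,1,0],1],[[0,0,0],[0,1,0],1],[[0,0,0],[0,1,0],1]]}}

```text
time: 21.8
tool_pos: [0.5404, 0.0134, 0.1674]
tcp_rot: [-2.14, -2.299, 0.002]
wrist_force: [-0.9, -0.3, 0.1]
width: -0.002
```

```bash
python3 - <<'E'
from h import *
s=status.read_state(); print(s["time"],s["tool_pos"],s["tcp_rot"],s["wrist_force"],s["width"])
im,d,P=cloud("side"); im=im.astype(int); z=P[...,2]; S=sam(P,(.5417,-.1326)); v,u=np.mgrid[:400,:640]
b=(u>375)&(u<460)&(v>90)&(v<150)&(im[...,2]>im[...,0]+30)&(z>.045)&(z<.105)&(abs(S[...,0])<15)
print(b.sum(),np.percentile(S[b][:,0],[5,25,50,75,95]))
for n in("side","top"):
    if n=="top": im,d,P=cloud("top"); im=im.astype(int); z=P[...,2]; S=sam(P,(.5417,-.1326))
    k=(im[...,0]>2*im[...,1])&(im[...,0]>70)&(z>.085)&(z<.11)&(S[...,0]>-90)&(S[...,0]<0)&(S[...,1]>60)&(S[...,1]<130)
    print(n,"knob",k.sum(),np.c_[S[k],z[k]*1000].mean(0) if k.any() else 0)
    save(cv2.resize((im[60:210,310:490] if n=="side" else im[140:270,360:560]).astype(np.uint8),None,fx=4,fy=4,interpolation=cv2.INTER_CUBIC),n+"7")
E
```

```text
21.8 [0.54040693 0.01343299 0.16735905] [-2.13989493 -2.29933873  0.00234189] [-0.90650915 -0.26798757  0.10477625] -0.00173230338335022
526 [-2.50503227 -0.5090934   0.66588935  1.96534218  4.07604866]
side knob 39 [-63.77186699  96.1211993   99.25812259]
top knob 0 0
```

View pics/side7.png

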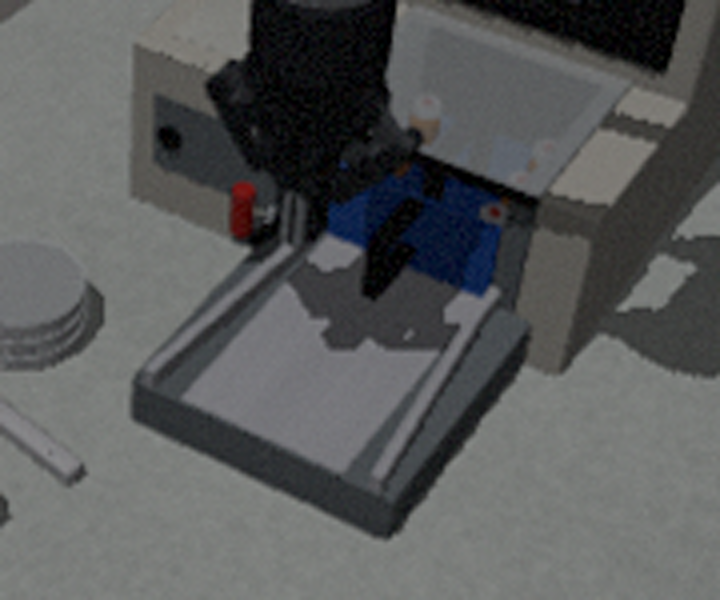

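The rack plate is at the mouth plane: +0.7 mm by the side depth, 2.3 mm deeper than before, against 2.5 mm of tool travel. The latch hasn't moved. I go above the outer side of the knob and compute the arc.

{"op": "move_arm", "data": {"deltas": [[[0,0,0],[0.4,0,0.1],1],[[0,0,0],[0.8,0,0.1],1],[[0,0,0],[1,0,0.1],1],[[0,0,0],[1,0,0.1],1]]}}

```text
time: 22.4
tool_pos: [0.642, 0.0123, 0.1778]
tcp_rot: [2.143, 2.297, -0.001]
wrist_force: [-0.9, 0.4, 0.8]
width: -0.005
```

{"op": "move_arm", "data": {"deltas": [[[0,0,0],[0.1,-0.4,0],1],[[0,0,0],[0.23,-0.79,0],1],[[0,0,0],[0.23,-0.79,0],1],[[0,0,0],[0.23,-0.79,0],1]]}}

```text
time: 22.9
tool_pos: [0.6628, -0.0656, 0.1779]
tcp_rot: [-2.142, -2.296, 0.001]
wrist_force: [0.2, 1.4, 0.3]
width: -0.0
```

```bash
cat > arc.py <<'E'
from h import *
s=status.read_state(); p=s["tool_pos"]; print(s["time"],p,s["tcp_rot"])
O=np.array([.544,-.1318]); a=np.deg2rad(4.1); ex=np.array([np.sin(a),-np.cos(a)]); ey=np.array([np.cos(a),np.sin(a)])
for th in (158,170,182,194,206,218,230,240,250,260,270):
    r=np.deg2rad(th); k=np.array([-14,80])+48*np.array([np.cos(r),np.sin(r)]); t=np.array([-np.sin(r),np.cos(r)])
    off=np.array([np.interp(th,[164,205],[0,-11]),np.interp(th,[205,270],[14.5,6])])
    c=k-8*t+off; w=O+(c[0]*ex+c[1]*ey)/1000
    print(th,c.round(1),((w-p[:2])*10).round(3).tolist())
E
python3 arc.py
python3 -c "
from w import *
O=np.array([.544,-.1318]); ex=np.array([.0715,-.9974]); ey=np.array([.9974,.0715])
f=lambda x,y,z: np.r_[O+(x*ex+y*ey)/1000,z/1000]
wr([f(-60,93,105),f(-14,80,70),f(0,60,100),f(0,-60,100)],'w8')"
```

```text
22.9 [ 0.66279187 -0.06555786  0.17793413] [-2.14195234e+00 -2.29631267e+00  6.81451330e-04]
158 [-55.5 119.9] [-0.032, -0.023]
170 [-61.5 110.7] [-0.128, 0.03]
182 [-67.1 100.8] [-0.23, 0.079]
194 [-70.6  90.7] [-0.334, 0.106]
206 [-71.6  80.5] [-0.436, 0.11]
218 [-67.7  69.6] [-0.543, 0.063]
230 [-62.   59.6] [-0.638, -0.002]
240 [-55.9  52.4] [-0.706, -0.067]
250 [-48.9  46.2] [-0.762, -0.141]
260 [-41.2  41.4] [-0.804, -0.222]
270 [-33.  38.] [-0.832, -0.306]
22.9 [ 0.66279187 -0.06555786  0.17793413] [-2.14195234e+00 -2.29631267e+00  6.81451330e-04] [0.24968139 1.36699532 0.33787452] -0.00034362667982759367
```

View pics/w8.png

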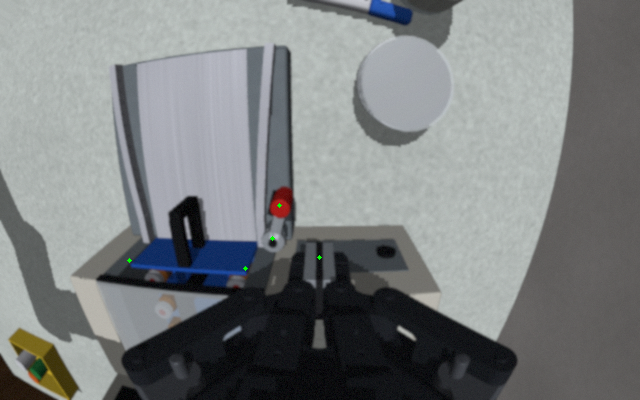

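The overlay sits on the knob and on the pivot (280,205; 271,240), so the geometry holds. I descend and sweep.

{"op": "move_arm", "data": {"deltas": [[[0,0,0],[0.01,0,-0.4],1],[[0,0,0],[0.01,0,-0.8],1],[[0,0,0],[0.01,0,-0.97],1],[[0,0,0],[0.01,0,-0.97],1],[[0,0,0],[0.01,0,-0.97],1]]}}

```text
time: 23.58
tool_pos: [0.6663, -0.0651, 0.0832]
tcp_rot: [2.139, 2.298, 0.003]
wrist_force: [1.7, 0.5, -0.2]
width: 0.0
```

{"op": "move_arm", "data": {"deltas": [[[0,0,0],[-0.04,-0.02,0],1],[[0,0,0],[-0.09,0,0],1],[[0,0,0],[-0.14,0.03,0],1],[[0,0,0],[-0.19,0.06,0],1],[[0,0,0],[-0.24,0.08,0],1],[[0,0,0],[-0.29,0.1,0],1],[[0,0,0],[-0.34,0.106,0],1],[[0,0,0],[-0.39,0.11,0],1],[[0,0,0],[-0.445,0.11,0],1],[[0,0,0],[-0.445,0.11,0],1]]}}

```text
time: 24.82
tool_pos: [0.6197, -0.0543, 0.0811]
tcp_rot: [-2.141, -2.298, 0.001]
wrist_force: [0.4, -0.5, -0.1]
width: -0.002
```

{"op": "move_arm", "data": {"deltas": [[[0,0,0],[-0.055,-0.02,0],1],[[0,0,0],[-0.11,-0.05,0],1],[[0,0,0],[-0.155,-0.08,0],1],[[0,0,0],[-0.205,-0.115,0],1],[[0,0,0],[-0.24,-0.15,0],1],[[0,0,0],[-0.275,-0.18,0],1],[[0,0,0],[-0.305,-0.215,0],1],[[0,0,0],[-0.33,-0.255,0],1],[[0,0,0],[-0.35,-0.295,0],1],[[0,0,0],[-0.37,-0.335,0],1],[[0,0,0],[-0.37,-0.335,0],1]]}}

```text
time: 26.2
tool_pos: [0.5832, -0.0882, 0.0813]
tcp_rot: [-2.142, -2.299, 0.001]
wrist_force: [0.0, 0.1, -0.5]
width: -0.0
```

{"op": "move_arm", "data": {"deltas": [[[0,0,0],[-0.015,-0.03,0],1],[[0,0,0],[-0.025,-0.06,0],1],[[0,0,0],[-0.025,-0.075,0],1],[[0,0,0],[-0.025,-0.075,0],1]]}}

```text
time: 26.7
tool_pos: [0.5807, -0.0954, 0.0812]
tcp_rot: [-2.141, -2.299, 0.001]
wrist_force: [0.4, -0.0, -0.4]
width: 0.001
```

```bash
python3 - <<'E'
from h import *
im,d,P=cloud("side"); im=im.astype(int); z=P[...,2]; S=sam(P,(.5417,-.1326))
k=(im[...,0]>2*im[...,1])&(im[...,0]>60)&(z>.07)&(z<.11)&(S[...,0]>-100)&(S[...,0]<10)&(S[...,1]>15)&(S[...,1]<130)
print("knob",k.sum(),np.c_[S[k],z[k]*1000].mean(0) if k.any() else 0)
save(cv2.resize(im[60:210,310:490].astype(np.uint8),None,fx=4,fy=4,interpolation=cv2.INTER_CUBIC),"s9")
E
```

```text
knob 0 0
```

View pics/s9.png

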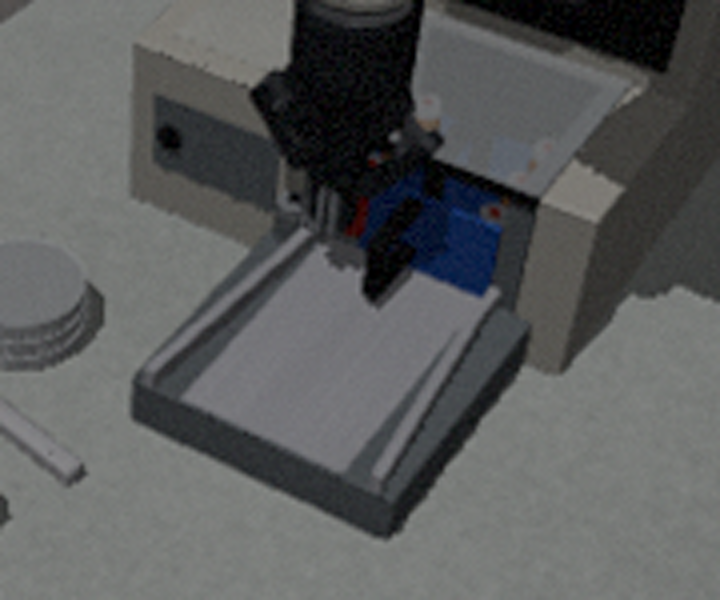

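The knob (red, at 358,215) is ahead of the fingers, close to the front plate. I keep nudging it to its stop by force.

{"op": "move_arm", "data": {"deltas": [[[0,0,0],[0,-0.01,0],1],[[0,0,0],[0,-0.02,0],1],[[0,0,0],[0,-0.02,0],1]]}}

```text
time: 27.12
tool_pos: [0.5807, -0.0972, 0.0811]
tcp_rot: [-2.141, -2.298, 0.0]
wrist_force: [-0.8, 1.0, 0.6]
width: -0.002
```

{"op": "move_arm", "data": {"deltas": [[[0,0,0],[0,-0.01,0],1],[[0,0,0],[0,-0.02,0],1],[[0,0,0],[0,-0.02,0],1]]}}

```text
time: 27.5
tool_pos: [0.5809, -0.0993, 0.0812]
tcp_rot: [-2.141, -2.299, 0.0]
wrist_force: [-0.7, 0.4, 0.3]
width: -0.001
```

{"op": "move_arm", "data": {"deltas": [[[0,0,0],[0,-0.01,0],1],[[0,0,0],[0,-0.02,0],1],[[0,0,0],[0,-0.02,0],1]]}}

```text
time: 27.88
tool_pos: [0.5808, -0.1002, 0.0812]
tcp_rot: [-2.141, -2.297, -0.002]
wrist_force: [-0.7, 5.2, 0.7]
width: -0.002
```

{"op": "move_arm", "data": {"deltas": [[[0,0,0],[0,-0.01,0],1],[[0,0,0],[0,-0.015,0],1],[[0,0,0],[0,-0.015,0],1]]}}

```text
time: 28.25
tool_pos: [0.5808, -0.1004, 0.0812]
tcp_rot: [-2.14, -2.296, -0.004]
wrist_force: [-0.5, 8.9, 1.0]
width: 0.005
```

{"op": "move_arm", "data": {"deltas": [[[0,0,0],[0,-0.01,0],1],[[0,0,0],[0,-0.01,0],1],[[0,0,0],[0,0.05,0],1],[[0,0,0],[0,0.2,0],1],[[0,0,0],[0,0.2,0],1],[[0,0,0],[0,0.25,0.4],1],[[0,0,0],[0,0.4,0.9],1],[[0,0,0],[0,0.4,0.9],1]]}}

```text
time: 29.25
tool_pos: [0.5849, -0.0629, 0.177]
tcp_rot: [2.134, 2.293, 0.009]
wrist_force: [0.3, -0.4, -0.8]
width: 0.0
```

{"op": "move_arm", "data": {"deltas": [[[0,0,0],[0,0.5,0.2],1],[[0,0,0],[0,1,0.5],1],[[0,0,0],[0,1,0.5],1]]}}

```text
time: 29.62
tool_pos: [0.5825, 0.0398, 0.2236]
tcp_rot: [2.135, 2.301, 0.006]
wrist_force: [0.4, -0.1, 0.4]
width: 0.001
```

{"op": "move_arm", "data": {"deltas": [[[0,0,0],[-0.3,0.5,0],1],[[0,0,0],[-0.6,1,0],1],[[0,0,0],[-0.6,1,0],1],[[0,0,0],[-0.6,1,0],1]]}}

```text
time: 30.12
tool_pos: [0.5208, 0.1364, 0.2203]
tcp_rot: [2.14, 2.299, -0.002]
wrist_force: [-0.2, 0.2, -0.4]
width: 0.001
```

```bash
python3 - <<'E'
from h import *
s=status.read_state(); print(s["time"],s["tool_pos"],s["wrist_force"])
for n in ("side","top"):
    im,d,P=cloud(n); im=im.astype(int); z=P[...,2]; S=sam(P,(.5417,-.1326)); v,u=np.mgrid[:400,:640]
    k=(im[...,0]>2*im[...,1])&(im[...,0]>60)&(z>.07)&(z<.11)&(S[...,0]>-100)&(S[...,0]<10)&(S[...,1]>15)&(S[...,1]<130)
    print(n,"knob",k.sum(),np.c_[S[k],z[k]*1000].mean(0) if k.any() else 0, np.percentile(S[k],[2,98],0) if k.any() else 0)
    b=(im[...,2]>im[...,0]+30)&(z>.045)&(z<.105)&(abs(S[...,0])<12)&(abs(S[...,1])<64)
    print("plate",b.sum(),np.percentile(S[b][:,0],[5,25,50,75,95]) if b.any() else 0)
    # bystander change vs start
    P0=np.load(n+"0.npy"); dz=abs(P[...,2]-P0[...,2])
    m=(dz>.012)&(P[...,2]>-.01)&(P[...,2]<.25)&(P[...,1]>0.0); nn,l,st,c=cv2.connectedComponentsWithStats(cv2.erode(m.astype(np.uint8),np.ones((2,2))))
    print("changed",[(st[i].tolist()) for i in range(1,nn) if st[i,4]>15])
E
```

```text
30.125 [0.52081406 0.13636443 0.22030095] [-0.2126411   0.20963031 -0.40486194]
side knob 66 [-17.43819357  35.17542956  92.73389642] [[-23.62513044  28.80018143]
 [ -0.91514152  44.73696936]]
plate 466 [-2.54091274 -0.48058409  0.73175228  1.9191503   3.89159173]
changed [[355, 125, 14, 13, 98], [295, 191, 82, 63, 2096], [592, 194, 22, 33, 337], [597, 265, 43, 51, 761]]
top knob 51 [-13.6820558   31.97565109 100.10653978] [[-20.70859956  24.8788995 ]
 [  1.94752897  38.93600922]]
plate 179 [0.46714664 1.29312816 1.9129459  3.01084583 5.05870588]
changed [[274, 184, 40, 48, 354], [314, 188, 9, 13, 58], [322, 191, 7, 12, 47], [328, 195, 5, 10, 23], [301, 206, 36, 14, 143], [304, 223, 8, 12, 54], [312, 226, 7, 9, 40], [318, 228, 9, 11, 54], [327, 232, 14, 11, 90], [377, 381, 16, 19, 197]]
```

```bash
python3 -c "
from workcell import order; print(order.finish_job())"
```

```text
the job is handed in; nothing more can be done
None
```

The blue rack is fully home in the analyser bay with the latch locked across its front, and I handed the job in at about 30 s of the 66 s allowed.

I carried the rack level by its bar and set it down between the guides with about 5 N of contact force. After letting go, I took it by the D-shaped handle and slid it in until it stopped on the back stop at 13.5 N. I then pushed the red knob round to its stop, which resisted at about 9 N, and backed the arm off clear of everything.

**Last checks:**
- **Latch:** the top camera puts the knob at (−13.7, 32.0) mm in the analyser's frame; fully across is (−14, 32) mm. The side camera read it about 3–4 mm off that, but it sees only the near face of the knob.
- **Rack:** the front plate reads +0.7 mm from the mouth plane by the side camera and +1.9 mm by the top camera. Both are within camera calibration plus my pose fit, and the force at the stop agrees.
- **Vials:** the vials I could see were upright. I did not check all six one by one after the slide.
- **Bystanders:** compared with the start, the only changes in the region I compared were where the rack used to be, the arm and the latch. The wrist force was about zero at the end.

The top camera and the robot disagreed by about 2 mm sideways, so I lined the rack up with the shelf using camera readings only. One script failed partway when the arm hid the rack from the top camera; I used the wrist camera instead.

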